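# Wedge a pressed-on bearing cover up evenly

### The job

Pick up the double-ended wedge and use it to ease the round cover up off the bearing housing on the sloped stand: work the wedge into the seam first at the yellow-marked side, then from the opposite side, and keep alternating until the cover stands at least 7 mm above its starting height and level. Go a little at a time so that one side never gets more than 5 mm higher than the other, and let only the wedge, not the gripper, touch the stand, housing or cover. Then lay the wedge back flat on its wooden rest as it lay before, without disturbing the other parts on the bench.

Things in the scene. Friction and masses are not known exactly. Their poses are not given: they have to be found in the camera images.
- stand: Blue bench stand, fixed, carrying a dark steel drum housing (160 mm diameter) and its cover. Origin on the bench right under the middle of the seam; x, y level, z up. The top slopes 30 degrees, leaning towards -x: the housing's axis points along (-0.5, 0, 0.866) in this frame; the stand's y runs level across it.
- ledge (a point): Middle of the housing's flat top (the ledge, square to the sloping axis), at (0, 0, 0.122) m in the stand's frame. The cover is 120 mm in diameter, so 20 mm of ledge is bare all round. The seam between ledge and cover is 5 mm open at the start (up to 1 mm more or less at either side); a spigot closes it 38 mm in from the cover's rim.
- cover_top (a point): Top of the cover's boss, on the housing's axis. The cover is an aluminium disc 120 mm in diameter and 14 mm thick, its boss 60 mm in diameter and 8 mm high. At first the boss top is 27 mm above the ledge along the axis. Yellow stripe towards the marked (stand's +y) side.
- lug_top (a point): Middle of the top of the uphill one of two steel guide lugs, 12 mm thick, 56 mm wide (along y), 26 mm high above the ledge, 63 to 75 mm uphill and downhill of the axis. They close the seam there, so it is worked from the stand's +y side (yellow mark on ledge and cover) and its -y side (no mark).
- seam_marked (a point): Point on the ledge right under the cover's rim at the yellow-marked side, (0, 0.060, 0.122) m in the stand's frame. The wedge enters here along the stand's -y.
- seam_plain (a point): The same on the unmarked side, (0, -0.060, 0.122) m in the stand's frame. The wedge enters here along the stand's +y.
- cover_lift (a joint): How far the middle of the cover has risen along the housing's axis, m: 0 seated, at most 0.020. Stiff press fit: it stays where it is left. It starts at 0 to 0.0005.
- cover_rock (a joint): How far the cover is cocked, rad: positive when the yellow-marked side is the higher; the rim there stands 60 mm x rock above the middle, the other side as much below. Wedging up one side by h raises the middle by about h/2 and leaves the other side about where it is; it takes 6 to 20 N along the wedge. Starts within 0.008.
- wedge: Loose double-ended steel wedge, 170 mm long, 0.2 to 0.4 kg. Origin: middle of its flat underside; y along it, z up; ends alike. Orange handle in the middle: 84 long (y), 24 wide (x), 4 to 30 mm above the underside. Each end is a blade 34 mm wide, flat below; its top slopes evenly from 18 mm above the underside, 45 mm from the middle, to 2 mm at the tip, 85 mm from the middle.
- rest: Wooden rest, fixed to the bench. Origin: under its middle, z up. Base 60 x 190 x 8 mm (long in y); two pads 50 mm wide (x) and 26 mm long, centred 65 mm either side of the middle, tops 28 mm above the bench. The wedge lies on the pads, centred and lengthwise, its handle free underneath between the pads.
- collar: Bystander: loose thin steel ring, 100 mm in diameter, 60 mm high, standing. Origin under its middle.
- hammer: Bystander: hammer lying on the bench, about 250 mm long.
- flange: Bystander: loose bright metal collar with two side plates, about 140 x 120 x 30 mm. Origin under its middle.
There are look-alikes about, which are no part of the job. Several things have the shape of the rest; the one meant has the colours described above. There is more than one size of the wedge; the job needs the smaller.

How it is judged (in metres and radians):
On the way, in this order (a step that is already met when the one before it is completed fails the run):
1. the wedge, in the seam at the yellow-marked side, has started the cover up (middle risen over 1.2 mm) (x of wedge in the frame of stand between -0.04 and 0.04 m and y of wedge in the frame of stand above 0.08 m and contact force between wedge and stand above 0.5 N and value of joint cover_lift above 0.0012 m), for 0.05 s.
2. the wedge, in the seam at the opposite side, has brought the cover's middle up over 3 mm (x of wedge in the frame of stand between -0.04 and 0.04 m and y of wedge in the frame of stand below -0.08 m and contact force between wedge and stand above 0.5 N and value of joint cover_lift above 0.003 m), for 0.05 s.
3. the cover is up by over 6 mm and level within 1.3 degrees (value of joint cover_lift above 0.006 m and value of joint cover_rock between -0.022 and 0.022 rad), for 0.1 s.
At the end, for the whole second after the job is handed in: The cover's middle has risen more than 6 mm and it is level on its seat within 0.022 rad (1.3 degrees); the wedge lies at rest, right way up, flat on both pads of its rest, within 20 mm of the middle and 0.2 rad of lengthwise (all of step 3 and horizontal distance between wedge and rest below 0.02 m and angle between the y axis of wedge and the y axis of rest, either way round below 0.2 rad and z of wedge in the frame of rest between 0.024 and 0.032 m and angle between wedge's own z axis and vertical below 0.08 rad and linear speed of wedge below 0.01 m/s); the robot touches nothing.
It fails at once if the cover cocked over 0.05 rad (one side 6 mm higher than the other) (value of joint cover_rock above 0.05 rad or value of joint cover_rock below -0.05 rad).
It fails at once if the gripper or arm touches the stand, housing or cover with over 2 N (contact force between any of the fingers, the arm and stand above 2 N).
It fails at once if a bystander moved over 20 mm (distance of any of collar, hammer, flange from where it was at the start of the episode above 0.02 m).
It also fails if it takes over 70 s, if anything falls off the work surface, if the arm or the gripper's body presses on something with over 40 N, if the wrist force passes 120 N, or if a joint passes its speed limit or range.

### The arm

A 6-joint arm with a two-finger parallel gripper is mounted at the origin on the work surface. World frame = base frame: x ahead of the robot, y to its left, z up, the work surface at z = 0. Lengths are in mm, angles in rad, forces in N, time in s.
With the tool pointing down it reaches from about 300 to 750 mm from the base axis. Payload 8.5 kg.
Tool frame: the origin (TCP) lies midway between the tips of the shut fingers; the grasp point (between the pads) lies 19 mm behind it (r.grasp_offset is the distance from the TCP to the grasp point, in mm); z points along the fingers, y is the line along which they close (so a half turn about z gives the same grasp; the last joint's range is limited). The gripper opens to 88 mm and grips with 3 to 60 N. Pads are 18 mm wide; open, the fingers measure 123 mm over their backs; the gripper's body (75 mm by 187 mm) begins 45 mm behind the grasp point.
Start: joints at [-1.391, 0.381, 1.297, -0, 1.464, -0.215], TCP at [211.536, -507.674, 238.748] pointing down, gripper open.
Joint ranges: [-3.11, 3.11], [-0.89, 2.33], [0.22, 2.48], [-1.42, 4.56], [0.17, 2.85], [-2.88, 2.88]. Speed limits (rad/s): [2.39, 2.39, 3.14, 3.14, 3.14, 3.14].

### API

Orientations are given as a 3x3 rotation matrix whose columns are the frame's x, y, z axes.
In Python, from cell import r gives the robot as it stands.
- The arm moves only by the shell command python3 -m creep 'ROWS' [OPENING] [FORCE]. ROWS is text: rows parted by semicolons, each of 6 numbers parted by spaces: the shift along the world's x, y, z as a fraction of full scale, then the turn, a rotation vector about the world's x, y, z as a fraction of full scale. In form: tx ty tz ax ay az; .... A call has 1 to 8 rows; each row shifts and turns the commanded pose from where the row before left it; what a row does not reach is not made up. Full scale, the value 1, is 15 cm for a shift and pi rad for a turn. A row lasts 1/8 s, in which the tool goes at most 62.5 mm and 10.7 degrees, less where a joint would pass 70% of its speed; a pose out of reach is approached as far as the arm can. A call with a number of a shift or a turn outside -1 to 1 is refused whole. A call with a gripper value outside its range is refused whole. OPENING is the closure, from 0 (fully open) to 1 (shut), set as the call begins (- or left out, the last holds). The fingers move at their own pace and stop on an object; FORCE is the grip in N (left out, the last holds). Time passes only in rows, so rows that do not move let the fingers close. It gives the time, the measured TCP pose, the force, the opening and the grip force at its end, in the units of the state.
- r.get_obs(): the state, without advancing time (a new reading comes with each control period).
- r.camera(name): name is "scene" or "top"; returns a dict with "img" (384x512x3 uint8, red, green, blue), "mtx" (3x3 intrinsics, pixels), "k1" (the pictures are not rectified: a ray, as slopes to the right and down, at radius r is drawn at 1 + k1 r^2 times it, then the intrinsics apply), "extrinsics" (4x4, takes a point from camera to world coordinates). Camera axes: x right, y up, looking along -z (the intrinsics and any distortion apply to the point x, -y, -z); pixel columns grow to the right and rows downward; lengths in mm; the calibration is good to about 2 mm. A picture is of the moment at which its call begins. There is no depth.
- r.sign_off(): hands the job in; it is judged then, once.
The state is a dict: "time_s": time; "joint_pos": joint angles; "joint_velocities": joint speeds; "joint_efforts": joint torques, N m; "tcp_pos": TCP position; "tool_rot": TCP orientation; "force": force on the tool from outside, world axes, zero at the start; "moment": the same for the moment, N m; "opening": finger opening in mm; "grip_force": force on a finger pad.
Only numpy, scipy, OpenCV 4.12 (cv2) and the standard library are available. Lean on these libraries where they do the work, as an engineer would, in place of code of your own. Each camera call takes 0.05 s, during which the arm holds its last target. There are 200 camera calls.

## Working session

There is one attempt and no reset: what is moved stays moved. The work goes in short steps, Python scripts to look and compute and a shell command to move; the robot and the scene stay as the last step left them, time stands still between calls to the robot, and variables do not carry over. Pictures are saved under pics/ and viewed, at most 10 in all, crops included, and the job is handed in when it is done.

```bash
ls; mkdir -p pics; python3 - <<'E'
from cell import r
import cv2
for n in("scene","top"):
    c=r.camera(n); cv2.imwrite(f"pics/{n}0.png",cv2.cvtColor(c["img"],cv2.COLOR_RGB2BGR)); print(n,c["mtx"].tolist(),c["k1"],c["extrinsics"].round(4).tolist())
o=r.get_obs();print(o["time_s"],o["tool_rot"],o["force"],o["opening"],r.grasp_offset)
E
```

```text
pics
scene [[461.75278338972976, 0.0, 270.23632204612113], [0.0, 461.75278338972976, 188.0289860365309], [0.0, 0.0, 1.0]] -0.12872654945311318 [[-0.673, -0.4391, 0.5952, 1378.6303], [0.7396, -0.4125, 0.5318, 711.3328], [0.012, 0.7981, 0.6024, 977.7199], [0.0, 0.0, 0.0, 1.0]]
top [[404.9300557551255, 0.0, 254.9858211415192], [0.0, 404.9300557551255, 187.04703620528306], [0.0, 0.0, 1.0]] -0.06444290757067991 [[0.0207, 0.9982, -0.0571, 450.7054], [-0.9997, 0.0199, -0.0143, -17.7104], [-0.0131, 0.0574, 0.9983, 1334.9319], [0.0, 0.0, 0.0, 1.0]]
0.1 [[ 9.23076072e-01  3.84617355e-01 -2.35062853e-04]
 [ 3.84617349e-01 -9.23075326e-01  1.19883452e-03]
 [ 2.44111841e-04 -1.19702471e-03 -9.99999254e-01]] [-0.04559205 -0.02731097 -0.48105876] 87.91012342481004 18.700000000000003
```

View pics/scene0.png

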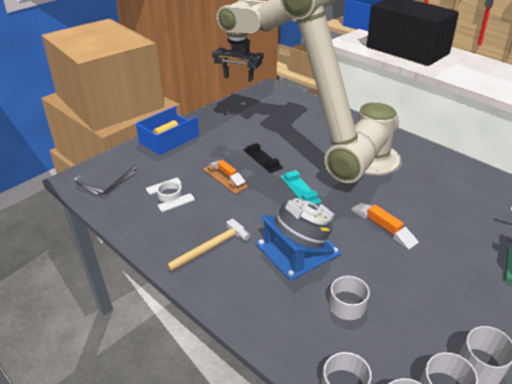

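View pics/top0.png

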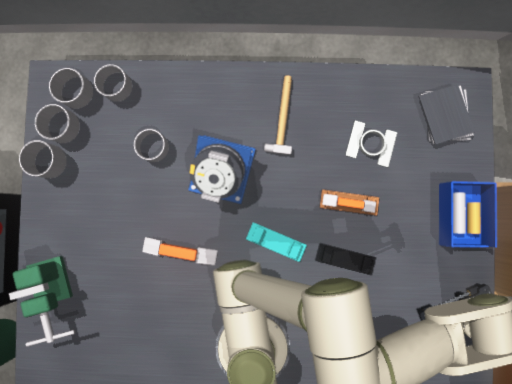

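The scene picture shows the arm, the blue stand at (300,225), and an orange wedge on a brown rest at (226,175). There is another orange wedge on the bench at (387,225). In the top view the stand is at (217,172).

- **Wedge candidates (top view):** one at (349,202) and a larger one at (180,250). The first is smaller and lies on the rest, so it fits.
- **Rest candidates (top view):** brown (349,202), teal (277,242) and black (346,258). The brown one is the wooden one.

I'll confirm both in one enlarged composite.

```bash
cat > h.py <<'E'
import numpy as np, cv2
from cell import r
from scipy.optimize import least_squares
class Cam:
    def __init__(s,n):
        s.c=r.camera(n); s.K=s.c["mtx"]; s.k=s.c["k1"]; s.E=np.array(s.c["extrinsics"]); s.img=cv2.cvtColor(s.c["img"],cv2.COLOR_RGB2BGR)
    def proj(s,P):
        p=(np.atleast_2d(P)-s.E[:3,3])@s.E[:3,:3]; a=np.c_[p[:,0],-p[:,1]]/-p[:,2:]
        a=a*(1+s.k*(a**2).sum(1,keepdims=True)); return a*[s.K[0,0],s.K[1,1]]+s.K[:2,2]
    def crop(s,u,v,w,h,f): # top-left
        return cv2.resize(s.img[v:v+h,u:u+w],None,fx=f,fy=f,interpolation=cv2.INTER_CUBIC)
def tri(views,x0=(450,0,100)): # [(cam,(u,v))..]
    f=lambda x:np.concatenate([c.proj(x)[0]-q for c,q in views])
    s=least_squares(f,x0); return s.x,s.fun
def Rz(a): c,s=np.cos(a),np.sin(a); return np.array([[c,-s,0],[s,c,0],[0,0,1.]])
def onz(c,q,z): return least_squares(lambda x:c.proj([x[0],x[1],z])[0]-q,(450,0)).x
E
python3 - <<'E'
from h import *
t=Cam("top");s=Cam("scene")
a=np.hstack([t.crop(180,130,80,60,5),t.crop(310,172,80,60,5)])
b=np.hstack([s.crop(250,190,100,75,4),s.crop(190,145,80,60,5)])
cv2.imwrite("pics/c1.png",np.vstack([a,b]))
E
```

```text
(no output)
```

View pics/c1.png

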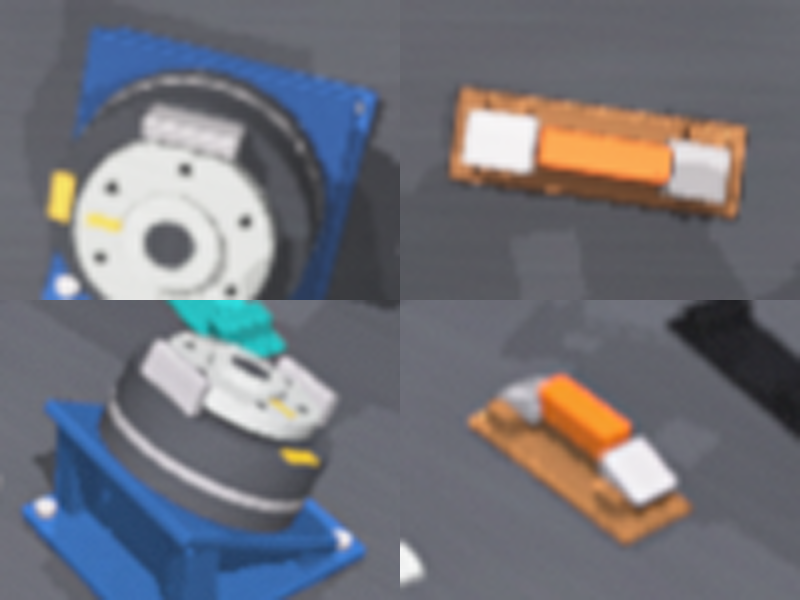

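The crop confirms it: the small orange wedge with two bevelled ends lies on the brown wooden rest. The stand's yellow mark faces left in the top view (+y), and its uphill lug is on the far side (+x). Next I'll fit the poses.

```bash
cat > fit.py <<'E'
from h import *
t=Cam("top");s=Cam("scene")
T1=lambda X,Y:(180+X/5-.4,130+Y/5-.4); T2=lambda X,Y:(310+(X-400)/5-.4,172+Y/5-.4)
S1=lambda X,Y:(250+X/4-.4,190+(Y-300)/4-.4); S2=lambda X,Y:(190+(X-400)/5-.4,145+(Y-300)/5-.4)
def fit(obs,x0,zfree):
    def f(p):
        R=Rz(p[3]); o=np.array([p[0],p[1],p[2] if zfree else 0])
        return np.concatenate([c.proj(R@np.array(P)+o)[0]-q for c,P,q in obs])
    q=least_squares(f,x0,loss="soft_l1"); return q.x.round(2),f(q.x).reshape(-1,2).round(1).tolist()
W=[(t,(12,42,30),T2(542,130)),(t,(12,-42,30),T2(672,145)),(t,(-12,-42,30),T2(668,186)),(t,(-12,42,30),T2(540,171)),
(t,(17,85,2),T2(466,110)),(t,(-17,85,2),T2(461,166)),(t,(17,-85,2),T2(731,150)),(t,(-17,-85,2),T2(726,204)),
(s,(-12,42,30),S2(632,428)),(s,(12,42,30),S2(604,454)),(s,(-12,-42,30),S2(562,374)),(s,(12,-42,30),S2(541,393)),
(s,(-17,85,2),S2(678,487)),(s,(17,85,2),S2(645,506))]
print("wedge",fit(W,[450,-250,28,0],True))
Rr=[(t,(30,95,8),T2(462,87)),(t,(30,-95,8),T2(747,126)),(t,(-30,-95,8),T2(738,217)),(t,(-30,95,8),T2(451,182)),
 (s,(30,95,8),S2(627,541)),(s,(-30,95,8),S2(690,502)),(s,(30,-95,8),S2(470,418))]
print("rest",fit(Rr,[450,-250,0,0],False))
n=np.array([-.5,0,.866]);e=np.array([.866,0,.5]);L=np.array([0,0,122]);y=np.array([0,1,0])
g=lambda a,b,c:L+a*e+b*y+c*n
S=[(t,g(75,28,26),T1(148,105)),(t,g(75,-28,26),T1(243,128)),(t,g(0,0,27),T1(170,245)),
 (s,g(75,-28,26),S1(163,340)),(s,g(75,28,26),S1(212,383)),(s,g(0,0,27),S1(250,368)),(t,g(0,72,0),T1(61,197)),(s,g(0,72,0),S1(300,457))]
print("stand",fit(S,[500,80,0,0],False)); print("standz",fit(S,[500,80,0,0],True))
print("boss",tri([(t,T1(170,245)),(s,S1(250,368))]))
E
python3 fit.py
```

```text
wedge (array([ 4.7884e+02, -3.0299e+02,  2.3440e+01, -1.2000e-01]), [[-0.1, 0.0], [0.1, 0.6], [0.0, -0.1], [-0.6, -0.6], [0.5, 1.0], [0.2, 0.2], [-0.6, 0.1], [-0.8, -0.3], [0.2, 0.3], [0.3, -2.3], [-0.1, 1.0], [-1.3, -0.5], [-0.1, -0.0], [-1.2, -0.0]])
rest (array([ 4.8252e+02, -3.0941e+02,  2.5000e-01, -1.1000e-01]), [[-0.2, 0.6], [0.1, 0.2], [-0.2, 0.1], [-0.2, -0.3], [-0.5, -0.5], [0.4, 0.5], [-0.7, 0.2]])
stand (array([ 5.5447e+02,  1.2015e+02, -0.0000e+00, -2.2000e-01]), [[-1.4, 2.6], [-1.5, 2.5], [-0.4, -0.0], [-2.3, 0.4], [-2.0, 0.3], [-0.3, 0.4], [0.3, 0.3], [-0.6, 0.0]])
standz (array([ 5.5547e+02,  1.2059e+02,  2.0300e+00, -2.1000e-01]), [[-1.8, 2.2], [-1.8, 2.0], [-0.5, -0.4], [-2.4, 0.1], [-1.9, 0.0], [-0.3, 0.0], [0.0, 0.1], [-0.5, -0.4]])
boss (array([540.70912931, 122.52100307, 146.12739136]), array([-0.22053924,  0.1598449 , -0.26268933, -0.00644134]))
```

```bash
cat >> fit.py <<'E'
print('----')
S=[(t,g(75,28,0),T1(148,105)),(t,g(75,-28,0),T1(243,128)),(t,g(63,28,26),T1(143,139)),(t,g(63,-28,26),T1(237,160)),(t,g(0,0,27),T1(170,245)),
 (s,g(75,28,0),S1(197,415)),(s,g(75,-28,0),S1(145,370)),(s,g(0,0,27),S1(250,368)),(t,g(0,72,0),T1(61,197)),(s,g(0,72,0),S1(300,457))]
print("stand",fit(S,[500,80,0,0],False)); print("standz",fit(S,[500,80,0,0],True))
W2=[(c,(P[0],P[1],P[2]+28),q) for c,P,q in W]
print("wedge28",fit(W2,[450,-250,28,0],False)); print("wedge top only",fit(W2[:8],[450,-250,28,0],False)[0])
o=r.get_obs();print(o["tcp_pos"])
E
python3 fit.py|sed -n '/----/,$p'
```

```text
----
stand (array([ 5.5285e+02,  1.2045e+02, -0.0000e+00, -2.2000e-01]), [[0.6, -0.0], [0.1, -0.2], [-1.1, 0.2], [-1.1, 0.5], [-0.5, 0.5], [-2.0, 0.2], [-1.4, 0.6], [0.2, 0.2], [0.2, 0.8], [-0.2, -0.2]])
standz (array([ 5.5297e+02,  1.2059e+02,  8.3000e-01, -2.2000e-01]), [[0.5, -0.1], [0.0, -0.3], [-1.2, 0.1], [-1.2, 0.4], [-0.6, 0.5], [-2.0, -0.0], [-1.4, 0.4], [0.2, -0.0], [0.1, 0.7], [-0.2, -0.4]])
wedge28 (array([ 4.7944e+02, -3.0157e+02,  2.8000e+01, -1.2000e-01]), [[-0.2, -0.3], [0.1, 0.5], [-0.1, -0.2], [-0.8, -0.9], [0.3, 0.6], [-0.1, -0.1], [-0.6, -0.0], [-0.9, -0.4], [0.2, -0.5], [0.3, -3.1], [0.1, 0.1], [-1.2, -1.3], [-0.0, -0.8], [-1.2, -0.8]])
wedge top only [ 4.7910e+02 -3.0246e+02  6.0220e+01 -1.2000e-01]
[ 211.54557567 -507.6473867   238.66263582]
```

Stand at about (553,120), yaw −0.22, with the boss height within 1 mm of what it must be. Wedge at about (480,−302), yaw −0.12, and rest at about (482,−309). All are within reach. Moving above the wedge.

```bash
python3 -m creep '.255 .196 -.094 0 0 .0483;.255 .196 -.094 0 0 .0483;.255 .196 -.094 0 0 .0483;.255 .196 -.094 0 0 .0483;.255 .196 -.094 0 0 .0483;.255 .196 -.094 0 0 .0483;.255 .196 -.094 0 0 .0483;0 0 0 0 0 0' 0 60; python3 -c "
from h import *
o=r.get_obs();print(o['tcp_pos'],np.array(o['tool_rot']).round(3),o['joint_pos'],o['force'])
t=Cam('top');s=Cam('scene')
cv2.imwrite('pics/c2.png',np.hstack([t.crop(310,172,80,60,5),s.crop(190,145,80,60,5)]))"
```

```text
time_s: 1.4
tcp_pos: [480.8, -299.6, 138.9]
tool_rot: [[0.109, 0.994, -0.001], [0.994, -0.109, 0.002], [0.001, -0.001, -1.0]]
force: [-0.0, -0.7, -0.1]
opening: 88.4
grip_force: 0.0
[ 480.77183702 -299.57387616  138.90598397] [[ 0.109  0.994 -0.001]
 [ 0.994 -0.109  0.002]
 [ 0.001 -0.001 -1.   ]] [-7.66317422e-01  4.99381184e-01  1.40649207e+00  3.17791979e-04
  1.23770038e+00 -6.57666418e-01] [-0.02893722 -0.73917994 -0.08139947]
```

View pics/c2.png

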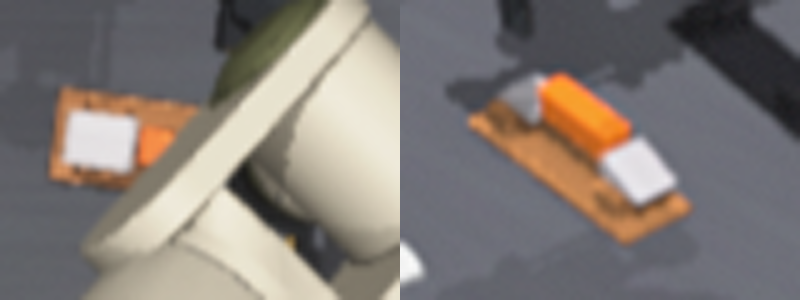

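The top view is blocked by the arm. The scene crop shows the wedge on its rest unmoved, with a finger above it at upper right. Descending with a small correction, then gripping.

```bash
python3 -m creep '0 -.035 -.2 0 0 -.003;0 0 -.2 0 0 0;0 0 -.15 0 0 0;0 0 -.1 0 0 0;0 0 -.06 0 0 0;0 0 -.035 0 0 0;0 0 0 0 0 0' 0 60 && python3 -m creep '0 0 0 0 0 0;0 0 0 0 0 0;0 0 0 0 0 0;0 0 0 0 0 0;0 0 0 0 0 0;0 0 0 0 0 0' 1 60
```

```text
time_s: 2.38
tcp_pos: [479.3, -307.2, 28.5]
tool_rot: [[0.123, 0.992, 0.0], [0.992, -0.123, -0.0], [-0.0, 0.0, -1.0]]
force: [0.5, 0.3, 0.6]
opening: 88.1
grip_force: 0.0
time_s: 3.12
tcp_pos: [479.3, -307.1, 28.3]
tool_rot: [[0.123, 0.992, -0.0], [0.992, -0.123, 0.0], [0.0, -0.0, -1.0]]
force: [0.0, 0.6, -0.0]
opening: 30.4
grip_force: 0.0
```

```bash
python3 -m creep '0 0 0 0 0 0;0 0 0 0 0 0;0 0 0 0 0 0;0 0 0 0 0 0' 1 60 && python3 -m creep '0 0 .1 0 0 0;0 0 .3 0 0 0;0 0 .4 0 0 0;0 0 .4 0 0 0;0 0 .3 0 0 0;0 0 0 0 0 0'; python3 -c "
from h import *
t=Cam('top');s=Cam('scene')
cv2.imwrite('pics/c3.png',s.crop(190,95,100,80,6))"
```

```text
time_s: 3.62
tcp_pos: [479.3, -307.1, 28.3]
tool_rot: [[0.123, 0.992, -0.0], [0.992, -0.123, 0.0], [0.0, -0.0, -1.0]]
force: [-0.5, -0.3, -0.1]
opening: 23.3
grip_force: 60.0
time_s: 4.38
tcp_pos: [479.8, -307.5, 257.2]
tool_rot: [[0.123, 0.992, 0.005], [0.992, -0.123, -0.005], [-0.004, 0.006, -1.0]]
force: [-0.1, 0.6, -4.6]
opening: 23.8
grip_force: 60.0
```

View pics/c3.png

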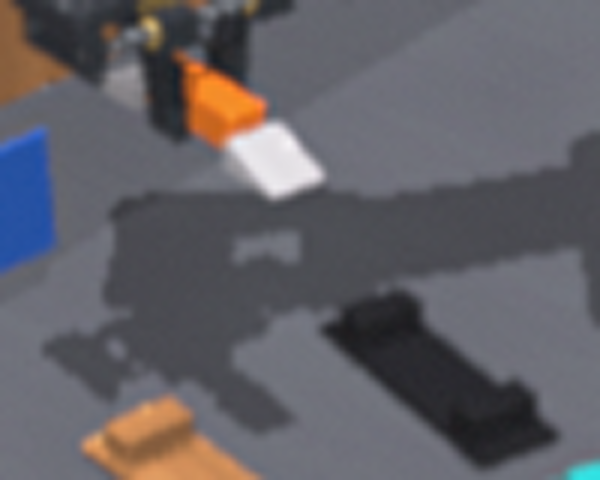

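The wedge is held level in the fingers. The tip corners of its free end are in the crop at (325,178) and (272,198). I'll work out how far off-centre the grip is and plan the entry pose.

```bash
python3 - <<'E'
from h import *
from scipy.spatial.transform import Rotation as Ro
s=Cam("scene"); o=r.get_obs()
w=np.array([.123,.992]) ; w/=np.linalg.norm(w); tcp=np.array(o["tcp_pos"])
for X,Y in((325,178),(272,198)):
    p=onz(s,(190+X/6-.4,95+Y/6-.4),258.5); print(p,(p-tcp[:2])@w,(p-tcp[:2])@[w[1],-w[0]])
Rt=np.array(o["tool_rot"])
Rs=Rz(-.22); n=Rs@[-.5,0,.866]; y=Rs@[0,1,0]; e=Rs@[.866,0,.5]
R2=np.c_[y,e,-n]  # tool x = wedge y, tool y = wedge x, tool z down
print("rotvec/pi",Ro.from_matrix(R2@Rt.T).as_rotvec()/np.pi, "n",n,"y",y,"e",e)
ledge=np.array([553,120.5,122])
for nm,yy,h in(("M far above",60+95+10,40),("M contact-2",60+85+3,2.5),("P",-150,40)):
    T=ledge+y*yy+n*(h+.3); print(nm,T,(T-tcp)/150)
E
```

```text
[ 477.16804532 -210.75079926] 94.87360793405571 -13.281886853050382
[ 511.22879644 -215.82799334] 94.02616178167186 21.144767090158776
rotvec/pi [-0.02925495 -0.16503414 -0.03025615] n [-0.48794872  0.10911481  0.866     ] y [0.21822962 0.97589745 0.        ] e [ 0.84512719 -0.18898685  0.5       ]
M far above [569.3435542  285.92040604 156.8998    ] [ 0.60445815  3.94972103 -0.63180447]
M contact-2 [583.93172779 265.23834397 124.4248    ] [ 0.70171264  3.81184061 -0.84830447]
P [500.60122293 -21.48729049 156.8998    ] [ 0.14617594  1.90033639 -0.63180447]
```

```bash
python3 -m creep '.055 .359 0 -.0059 -.033 -.006;.055 .359 0 -.0059 -.033 -.006;.055 .359 0 -.0059 -.033 -.006;.055 .359 0 -.0059 -.033 -.006;.055 .359 0 -.0059 -.033 -.006;.055 .359 0 0 0 0;.055 .359 0 0 0 0;.055 .359 0 0 0 0' && python3 -m creep '.055 .359 0 0 0 0;.055 .359 0 0 0 0;.055 .359 0 0 0 0;0 0 0 0 0 0;0 0 0 0 0 0'; cat > st.py <<'E'
from h import *
from scipy.spatial.transform import Rotation as Ro
import sys
o=r.get_obs(); Rt=np.array(o["tool_rot"]); Rs=Rz(-.22); n=Rs@[-.5,0,.866]; y=Rs@[0,1,0]; e=Rs@[.866,0,.5]
L=np.array([553,120.5,122]); d=np.array(o["tcp_pos"])-L; F=np.array(o["force"])
print("t",o["time_s"],"eyn",(d@np.c_[e,y,n]).round(1),"F eyn",(F@np.c_[e,y,n]).round(1),"M",np.array(o["moment"]).round(2),"j",np.array(o["joint_pos"]).round(2))
R2=np.c_[y,e,-n]; print("roterr/pi",(Ro.from_matrix(R2@Rt.T).as_rotvec()/np.pi).round(4))
if len(sys.argv)>3:
    T=np.array([float(a) for a in sys.argv[1:4]]); D=np.c_[e,y,n]@T-d; print("to go/150",(D/150).round(4),"mm",np.linalg.norm(D).round(1))
print("unit e,y,n per mm /150:",(e/150).round(5),(y/150).round(5),(n/150).round(5))
E
python3 st.py 0 160 20; python3 -c "
from h import *
t=Cam('top');print(onz(t,(150,145),60))"
```

```text
time_s: 5.52
tcp_pos: [544.3, 125.4, 251.2]
tool_rot: [[0.219, 0.846, 0.486], [0.976, -0.188, -0.113], [-0.004, 0.499, -0.867]]
force: [0.8, -0.9, -2.8]
opening: 23.5
grip_force: 60.0
time_s: 6.15
tcp_pos: [569.3, 284.8, 251.2]
tool_rot: [[0.219, 0.846, 0.486], [0.976, -0.187, -0.113], [-0.005, 0.499, -0.866]]
force: [-1.0, -0.6, -3.3]
opening: 23.1
grip_force: 60.0
t 6.15 eyn [ 47.4 163.9 121.9] F eyn [-2.4 -0.8 -2.4] M [ 0.07  0.44 -0.02] j [ 0.39  0.39  1.34 -0.35  1.    0.74]
roterr/pi [ 0.0016 -0.0006  0.0001]
to go/150 [ 0.0588 -0.0396 -0.7461] mm 112.4
unit e,y,n per mm /150: [ 0.00563 -0.00126  0.00333] [0.00145 0.00651 0.     ] [-0.00325  0.00073  0.00577]
[651.6425389  339.23114349]
```

```bash
python3 -m creep '.015 -.01 -.2 .0016 -.0006 0;.015 -.01 -.2 0 0 0;.015 -.01 -.2 0 0 0;.015 -.01 -.146 0 0 0;0 0 0 0 0 0;0 0 0 0 0 0' && python3 st.py 0 152 8;  python3 -c "
from h import *
t=Cam('top');s=Cam('scene')
cv2.imwrite('pics/c4.png',np.hstack([s.crop(265,180,100,80,5),t.crop(165,130,60,80,5)]))"
```

```text
time_s: 6.95
tcp_pos: [579.5, 278.7, 142.5]
tool_rot: [[0.22, 0.842, 0.492], [0.976, -0.191, -0.108], [0.003, 0.504, -0.864]]
force: [-0.4, 0.6, -2.5]
opening: 23.2
grip_force: 60.0
t 6.95 eyn [  2.8 160.2  22.1] F eyn [-1.7  0.5 -1.9] M [ 0.08  0.44 -0.02] j [ 0.37  0.51  1.5  -0.43  0.73  0.86]
roterr/pi [-0.0007  0.0017  0.0004]
to go/150 [ 0.0186 -0.0599 -0.0908] mm 16.5
unit e,y,n per mm /150: [ 0.00563 -0.00126  0.00333] [0.00145 0.00651 0.     ] [-0.00325  0.00073  0.00577]
```

View pics/c4.png

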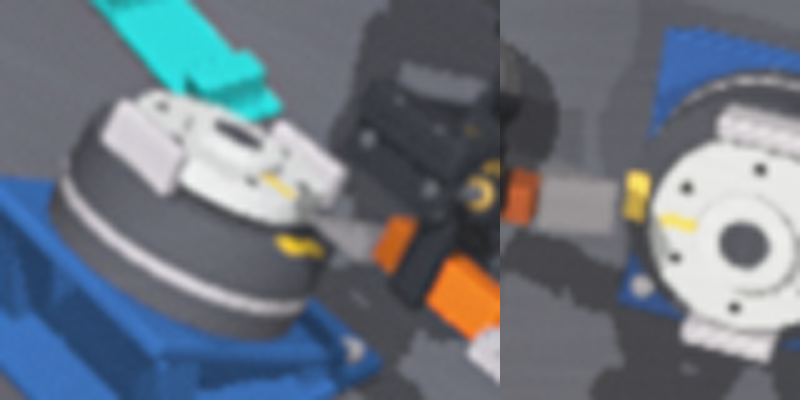

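The wedge tip is at (617,205) in the top half of the crop, just outside the ledge edge and in line with the yellow mark at (637,195) once the height shift is allowed for. Lowering onto the bare ledge.

```bash
python3 -m creep '.009 -.03 -.045 -.0007 .0017 .0004;.009 -.03 -.045 0 0 0;.005 -.001 -.0087 0 0 0;.005 -.001 -.0087 0 0 0;0 0 0 0 0 0' && python3 st.py 0 152 2; python3 -m creep '.005 -.001 -.0087 0 0 0;0 0 0 0 0 0'; python3 st.py 0 152 2
```

```text
time_s: 7.68
tcp_pos: [583.3, 270.0, 125.3]
tool_rot: [[0.217, 0.846, 0.487], [0.976, -0.188, -0.109], [-0.001, 0.499, -0.867]]
force: [-0.7, 0.1, -3.7]
opening: 23.7
grip_force: 60.0
t 7.675 eyn [ -1.  152.5   4.3] F eyn [-2.5 -0.1 -2.8] M [ 0.05  0.44 -0.03] j [ 0.36  0.53  1.52 -0.44  0.7   0.86]
roterr/pi [ 0.0001 -0.0004 -0.0003]
to go/150 [ 0.0125 -0.0064 -0.0102] mm 2.6
unit e,y,n per mm /150: [ 0.00563 -0.00126  0.00333] [0.00145 0.00651 0.     ] [-0.00325  0.00073  0.00577]
time_s: 7.92
tcp_pos: [584.0, 269.8, 123.9]
tool_rot: [[0.217, 0.846, 0.487], [0.976, -0.188, -0.109], [-0.001, 0.499, -0.867]]
force: [0.7, 0.3, -3.5]
opening: 23.9
grip_force: 60.0
t 7.925 eyn [ -1.1 152.5   2.9] F eyn [-1.3  0.4 -3.3] M [0.11 0.47 0.04] j [ 0.36  0.53  1.52 -0.44  0.69  0.86]
roterr/pi [ 0.0001 -0.0005 -0.0003]
to go/150 [ 0.0082 -0.0051 -0.0013] mm 1.5
unit e,y,n per mm /150: [ 0.00563 -0.00126  0.00333] [0.00145 0.00651 0.     ] [-0.00325  0.00073  0.00577]
```

```bash
for i in 1 2 3; do python3 -m creep '.0033 -.0007 -.0058 0 0 0;0 0 0 0 0 0' >/dev/null; python3 st.py |head -1; done
```

```text
t 8.175 eyn [ -1.1 152.4   1.8] F eyn [-1.2  0.  -3.8] M [-0.03  0.44  0.01] j [ 0.36  0.53  1.52 -0.44  0.69  0.86]
t 8.425 eyn [ -1.1 152.4   0.8] F eyn [-1.  -0.5 -3.6] M [0.06 0.45 0.03] j [ 0.35  0.54  1.52 -0.44  0.69  0.86]
t 8.675 eyn [ -1.1 152.4  -0.2] F eyn [-2.  -0.1 -3. ] M [ 0.03  0.43 -0.  ] j [ 0.35  0.54  1.52 -0.44  0.69  0.86]
```

```bash
for i in 1 2 3; do python3 -m creep '.0033 -.0007 -.0058 0 0 0;0 0 0 0 0 0' >/dev/null; python3 st.py |head -1; done
```

```text
t 8.925 eyn [ -1.  152.5  -1. ] F eyn [-2.   0.8 -1.5] M [ 0.    0.5  -0.07] j [ 0.35  0.54  1.52 -0.44  0.69  0.86]
t 9.175 eyn [ -0.9 152.6  -1.9] F eyn [-2.3  1.2  2.5] M [-0.06  0.59 -0.16] j [ 0.35  0.54  1.51 -0.44  0.69  0.86]
t 9.425 eyn [ -0.9 152.8  -2.9] F eyn [-2.6  1.6  3.7] M [ 0.02  0.66 -0.15] j [ 0.35  0.54  1.51 -0.44  0.68  0.86]
```

```bash
python3 -m creep '-.005 .001 .0087 0 0 0;-.0072 -.0326 0 0 0 0;-.0072 -.0326 0 0 0 0;-.0043 -.0195 0 0 0 0;0 0 0 0 0 0' >/dev/null; python3 st.py |head -2;for i in 1 2 ; do python3 -m creep '-.003 -.013 0 0 0 0;0 0 0 0 0 0' >/dev/null; python3 st.py |head -1; done
```

```text
t 10.05 eyn [ -0.9 138.8  -1.7] F eyn [-1.4 -1.2  0.5] M [-0.32  0.39 -0.22] j [ 0.33  0.53  1.54 -0.44  0.67  0.84]
roterr/pi [ 0.0003 -0.0005 -0.0001]
t 10.3 eyn [ -0.9 137.4  -1.6] F eyn [-0.3  0.6  0.7] M [-0.05  0.39  0.03] j [ 0.33  0.52  1.55 -0.44  0.66  0.84]
t 10.55 eyn [ -1.  135.4  -1.6] F eyn [-2.   1.5 -0.2] M [0.07 0.45 0.01] j [ 0.33  0.52  1.55 -0.44  0.66  0.84]
```

```bash
for i in 1 2 3 4; do python3 -m creep '-.003 -.013 0 0 0 0;0 0 0 0 0 0' >/dev/null; python3 st.py |head -1; done
```

```text
t 10.8 eyn [ -1.  133.3  -1.6] F eyn [-2.3  1.6  1.3] M [0.14 0.37 0.05] j [ 0.32  0.52  1.55 -0.44  0.66  0.83]
t 11.05 eyn [ -1.  131.5  -1.5] F eyn [-1.5  1.5  2.6] M [0.19 0.33 0.11] j [ 0.32  0.52  1.56 -0.44  0.65  0.83]
t 11.3 eyn [ -0.8 130.1  -1.3] F eyn [-2.2  6.2  3.3] M [0.7  0.29 0.36] j [ 0.32  0.52  1.56 -0.43  0.65  0.83]
t 11.55 eyn [ -0.6 129.   -1.1] F eyn [-2.3 10.3  3.6] M [1.27 0.35 0.64] j [ 0.31  0.51  1.56 -0.43  0.65  0.83]
```

Contact with the rim came at about y=131 (predicted 130.5). Now wedging in slowly.

```bash
for i in 1 2 3; do python3 -m creep '-.003 -.013 0 0 0 0;0 0 0 0 0 0' >/dev/null; python3 st.py |head -1; done
```

```text
t 11.8 eyn [ -0.4 127.3  -1. ] F eyn [-1.7 12.7  3.3] M [1.57 0.21 0.87] j [ 0.31  0.51  1.57 -0.43  0.64  0.82]
t 12.05 eyn [ -0.2 125.4  -1. ] F eyn [-1.9 12.7  2.4] M [1.56 0.16 0.89] j [ 0.31  0.51  1.57 -0.43  0.64  0.82]
t 12.3 eyn [ -0.2 123.4  -0.9] F eyn [-1.4 12.2  3.7] M [1.58 0.16 0.83] j [ 0.3   0.51  1.57 -0.43  0.64  0.82]
```

```bash
python3 -c "
from h import *
t=Cam('top');s=Cam('scene')
np.savez('ref.npz',s=s.img)
cv2.imwrite('pics/s5.png',s.img)"
for i in 1 2; do python3 -m creep '-.003 -.013 0 0 0 0;0 0 0 0 0 0' >/dev/null; python3 st.py |head -1; done;  python3 -c "
from h import *
s=Cam('scene');t=Cam('top');a=np.load('ref.npz')['s']; c0=cv2.imread('pics/scene0.png'); t0=cv2.imread('pics/top0.png')
k=lambda im,u,v,w,h:cv2.resize(im[v:v+h,u:u+w],None,fx=8,fy=8,interpolation=cv2.INTER_CUBIC)
cv2.imwrite('pics/c6.png',np.vstack([np.hstack([k(i,285,195,50,37) for i in(c0,s.img)]),np.hstack([k(i,190,145,50,37) for i in(t0,t.img)])]))"
```

```text
t 12.65 eyn [-1.000e-01  1.214e+02 -9.000e-01] F eyn [-0.8 12.7  3.2] M [1.54 0.1  0.93] j [ 0.3   0.51  1.58 -0.43  0.63  0.81]
t 12.9 eyn [-1.000e-01  1.194e+02 -9.000e-01] F eyn [-1.2 12.6  3.2] M [1.55 0.15 0.8 ] j [ 0.3   0.5   1.58 -0.43  0.63  0.81]
```

View pics/c6.png

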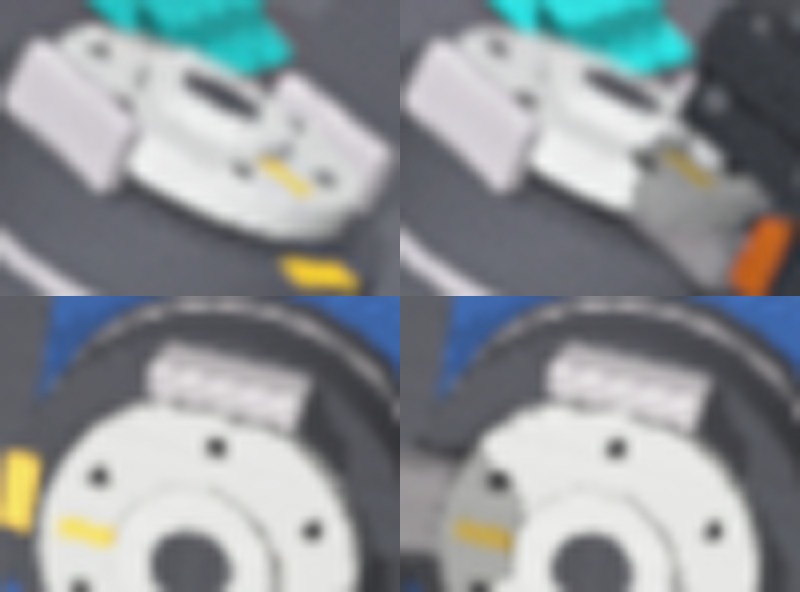

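The yellow stripe has moved from (285,178) to (290,168) in the scene crop. That is about 1.25 px up, or roughly 3.5 mm of lift on the marked side, as computed. Withdrawing, lifting clear and crossing to the plain side.

```bash
python3 -m creep '.0123 .0553 0 0 0 0;.0123 .0553 0 0 0 0;.0123 .0553 0 0 0 0;.0123 .0553 0 0 0 0;-.09 .02 .158 0 0 0;-.09 .02 .158 0 0 0;0 0 0 0 0 0'>/dev/null; python3 st.py 0 -158 55|head -3; python3 -m creep '-.0752 -.337 0 0 0 0;-.0752 -.337 0 0 0 0;-.0752 -.337 0 0 0 0;-.0752 -.337 0 0 0 0;-.0752 -.337 0 0 0 0;-.0752 -.337 0 0 0 0;0 0 0 0 0 0;0 0 0 0 0 0' >/dev/null; python3 st.py 0 -158 7|head -3
```

```text
t 13.875 eyn [ -0.8 152.4  54.5] F eyn [-2.4 -0.6 -3.4] M [ 0.05  0.44 -0.06] j [ 0.38  0.45  1.51 -0.41  0.78  0.84]
roterr/pi [-0.0004  0.0005 -0.0006]
to go/150 [-0.4491 -2.0201  0.0056] mm 310.4
t 14.875 eyn [  -1.6 -159.5   52.6] F eyn [-2.  -0.4 -3.6] M [ 0.1   0.49 -0.  ] j [-0.33  0.2   1.93  0.11  0.5  -0.19]
roterr/pi [-0.     -0.0008  0.0001]
to go/150 [ 0.1593 -0.0252 -0.2579] mm 45.6
```

```bash
python3 -m creep '.053 -.0084 -.086 0 -.0008 0;.053 -.0084 -.086 0 0 0;.053 -.0084 -.086 0 0 0;.0065 -.0015 -.0115 0 0 0;.0065 -.0015 -.0115 0 0 0;0 0 0 0 0 0' >/dev/null; python3 st.py|head -2; for i in 1 2 3 4; do python3 -m creep '.0033 -.0007 -.0058 0 0 0;0 0 0 0 0 0' >/dev/null; python3 st.py |head -1; done
```

```text
t 15.625 eyn [   0.4 -157.9    3.9] F eyn [-2.8  0.2 -3.2] M [0.02 0.41 0.01] j [-0.32  0.31  1.93  0.13  0.38 -0.21]
roterr/pi [ 0.0002  0.0005 -0.0002]
t 15.875 eyn [   0.4 -157.9    2.9] F eyn [-2.  -0.2 -2.1] M [ 0.01  0.4  -0.03] j [-0.32  0.32  1.93  0.13  0.38 -0.21]
t 16.125 eyn [   0.2 -157.9    1.6] F eyn [-3.   0.2 -3.3] M [0.02 0.41 0.03] j [-0.32  0.32  1.93  0.13  0.37 -0.21]
t 16.375 eyn [   0.3 -157.9    0.7] F eyn [-2.2 -1.  -1.4] M [0.08 0.45 0.02] j [-0.32  0.32  1.93  0.13  0.37 -0.21]
t 16.625 eyn [   0.4 -157.9   -0.2] F eyn [-2.1 -1.9  2.2] M [0.04 0.52 0.04] j [-0.32  0.32  1.93  0.13  0.37 -0.21]
```

```bash
python3 -m creep '.0056 .0322 .0025 0 0 0;.0073 .0326 0 0 0 0;0 0 0 0 0 0' >/dev/null; python3 st.py|head -2; for i in 1 2 3 4 5; do python3 -m creep '.003 .013 0 0 0 0;0 0 0 0 0 0' >/dev/null; python3 st.py |head -1; done
```

```text
t 17.0 eyn [   0.2 -147.3    0.2] F eyn [-2.1  1.9 -0.5] M [0.48 0.3  0.2 ] j [-0.29  0.33  1.92  0.1   0.37 -0.15]
roterr/pi [ 0.      0.0004 -0.0005]
t 17.25 eyn [ 2.000e-01 -1.457e+02  1.000e-01] F eyn [-1.2  1.2  0.4] M [0.42 0.29 0.21] j [-0.29  0.33  1.92  0.09  0.37 -0.14]
t 17.5 eyn [ 3.000e-01 -1.441e+02  1.000e-01] F eyn [-1.8 -3.2  1.1] M [-0.13  0.57 -0.1 ] j [-0.28  0.33  1.92  0.08  0.37 -0.13]
t 17.75 eyn [   0.5 -142.7    0.2] F eyn [-2.1 -9.8  4.1] M [-0.93  0.76 -0.59] j [-0.28  0.33  1.92  0.08  0.37 -0.12]
t 18.0 eyn [   0.6 -140.9    0.2] F eyn [ -2.4 -11.2   4.2] M [-1.09  0.83 -0.67] j [-0.27  0.33  1.92  0.07  0.37 -0.11]
t 18.25 eyn [   0.7 -138.9    0.2] F eyn [ -1.9 -11.4   3.5] M [-1.24  0.77 -0.77] j [-0.27  0.33  1.92  0.06  0.37 -0.1 ]
```

```bash
for i in 1 2 3; do python3 -m creep '.0023 .0098 0 0 0 0;.0023 .0098 0 0 0 0;0 0 0 0 0 0' >/dev/null; python3 st.py |head -1; done
```

```text
t 18.625 eyn [   0.8 -136.     0.2] F eyn [ -0.9 -12.4   4.9] M [-1.23  0.79 -0.86] j [-0.26  0.33  1.91  0.05  0.37 -0.08]
t 19.0 eyn [   0.9 -133.     0.2] F eyn [ -0.9 -12.5   5.1] M [-1.38  0.81 -0.88] j [-0.25  0.33  1.91  0.04  0.37 -0.06]
t 19.375 eyn [   0.9 -130.     0.2] F eyn [ -2.3 -13.    5.4] M [-1.41  0.76 -0.88] j [-0.24  0.33  1.91  0.03  0.37 -0.05]
```

Plain side lifting began at −142 and is now at about +4.8 mm, so the middle is up about 4.2 mm. Back to the marked side.

```bash
python3 -m creep '-.0123 -.0553 0 0 0 0;-.0123 -.0553 0 0 0 0;-.0123 -.0553 0 0 0 0;-.0045 -.02 0 0 0 0;-.09 .02 .158 0 0 0;-.09 .02 .158 0 0 0;0 0 0 0 0 0'>/dev/null; python3 st.py 0 153 55|head -3; python3 -m creep '.075 .337 0 0 0 0;.075 .337 0 0 0 0;.075 .337 0 0 0 0;.075 .337 0 0 0 0;.075 .337 0 0 0 0;.075 .337 0 0 0 0;0 0 0 0 0 0;0 0 0 0 0 0' >/dev/null; python3 st.py 0 153 1.5|head -3
```

```text
t 20.25 eyn [   0.8 -157.4   55.8] F eyn [-2.2  0.1 -3.4] M [ 0.01  0.43 -0.05] j [-0.32  0.19  1.92  0.11  0.5  -0.18]
roterr/pi [ 0.0004  0.0012 -0.0003]
to go/150 [ 0.4496  2.0198 -0.0072] mm 310.4
t 21.25 eyn [ -1.3 153.1  53.6] F eyn [-1.6 -0.5 -3.7] M [ 0.05  0.47 -0.01] j [ 0.38  0.45  1.51 -0.41  0.78  0.84]
roterr/pi [ 0.0004 -0.0004 -0.0004]
to go/150 [ 0.1766 -0.04   -0.2969] mm 52.2
```

```bash
python3 -m creep '.059 -.0133 -.099 0 0 0;.059 -.0133 -.099 0 0 0;.059 -.0133 -.099 0 0 0;0 0 0 0 0 0;0 0 0 0 0 0' >/dev/null; python3 st.py 0 130 -.6|head -3; python3 -m creep '.0033 -.0007 -.0058 0 0 0;.0033 -.0007 -.0058 0 0 0;0 0 0 0 0 0' >/dev/null; python3 st.py 0 130 -.6|head -3
```

```text
t 21.875 eyn [  1.3 153.2   2.9] F eyn [-2.5  0.7 -3.6] M [ 0.08  0.41 -0.05] j [ 0.36  0.53  1.51 -0.44  0.69  0.86]
roterr/pi [ 0.0001  0.0004 -0.0002]
to go/150 [-0.0297 -0.1516 -0.0246] mm 23.5
t 22.25 eyn [  1.2 153.3   1. ] F eyn [-2.4  0.  -3. ] M [0.06 0.47 0.01] j [ 0.35  0.54  1.51 -0.44  0.69  0.86]
roterr/pi [ 0.0001  0.0004 -0.0003]
to go/150 [-0.0354 -0.1511 -0.0135] mm 23.4
```

```bash
python3 -m creep '.0049 -.0011 -.0087 0 0 0;-.0102 -.0378 0 0 0 0;-.0102 -.0378 0 0 0 0;-.0102 -.0378 0 0 0 0;-.0087 -.0391 0 0 0 0;0 0 0 0 0 0' >/dev/null; python3 st.py |head -2; for i in 1 2 3 4; do python3 -m creep '-.0029 -.013 0 0 0 0;-.0015 -.0065 0 0 0 0;0 0 0 0 0 0' >/dev/null; python3 st.py |head -1; done
```

```text
t 23.0 eyn [  0.6 129.1  -0.3] F eyn [-1.6 -0.5 -3.8] M [0.06 0.47 0.  ] j [ 0.32  0.51  1.56 -0.43  0.65  0.83]
roterr/pi [ 0.0002  0.0003 -0.0001]
t 23.375 eyn [  0.5 126.6  -0.3] F eyn [-1.4 -0.4 -2.6] M [0.09 0.43 0.05] j [ 0.31  0.51  1.56 -0.43  0.65  0.82]
t 23.75 eyn [  0.5 123.5  -0.3] F eyn [-1.8 -0.  -2.8] M [0.04 0.43 0.03] j [ 0.31  0.51  1.57 -0.43  0.64  0.82]
t 24.125 eyn [  0.5 120.6  -0.3] F eyn [-2.   0.1 -4.1] M [0.26 0.48 0.07] j [ 0.3   0.51  1.58 -0.43  0.64  0.81]
t 24.5 eyn [  0.7 118.3  -0.2] F eyn [-2.2  6.2 -6.5] M [0.92 0.27 0.53] j [ 0.3   0.5   1.58 -0.43  0.63  0.81]
```

```bash
for i in 1 2 3; do python3 -m creep '-.0023 -.0098 0 0 0 0;-.0023 -.0098 0 0 0 0;0 0 0 0 0 0' >/dev/null; python3 st.py |head -1; done
```

```text
t 24.875 eyn [ 8.000e-01  1.156e+02 -1.000e-01] F eyn [-1.5  7.8 -6.3] M [1.16 0.19 0.64] j [ 0.29  0.5   1.59 -0.43  0.63  0.8 ]
t 25.25 eyn [ 9.000e-01  1.126e+02 -1.000e-01] F eyn [-1.7  6.9 -6.3] M [1.12 0.19 0.68] j [ 0.29  0.5   1.59 -0.43  0.62  0.8 ]
t 25.625 eyn [  0.8 109.6  -0.2] F eyn [-1.9  7.5 -6.9] M [1.11 0.2  0.63] j [ 0.28  0.49  1.6  -0.42  0.62  0.79]
```

Marked side is at about +8 mm. Now the plain side again, to match it.

```bash
python3 -m creep '.0145 .065 0 0 0 0;.0145 .065 0 0 0 0;.0145 .065 0 0 0 0;.0145 .065 0 0 0 0;.0058 .026 0 0 0 0;-.09 .02 .158 0 0 0;-.09 .02 .158 0 0 0;0 0 0 0 0 0'>/dev/null; python3 st.py 0 -158 55|head -3; python3 -m creep '-.075 -.337 0 0 0 0;-.075 -.337 0 0 0 0;-.075 -.337 0 0 0 0;-.075 -.337 0 0 0 0;-.075 -.337 0 0 0 0;-.075 -.337 0 0 0 0;0 0 0 0 0 0;0 0 0 0 0 0' >/dev/null; python3 st.py 0 -158 2|head -3
```

```text
t 26.625 eyn [  1.  153.   56.2] F eyn [-1.  -0.1 -3.8] M [ 0.02  0.44 -0.06] j [ 0.38  0.45  1.51 -0.41  0.78  0.84]
roterr/pi [-0.0003  0.0014 -0.0005]
to go/150 [-0.4543 -2.0231 -0.0101] mm 311.0
t 27.625 eyn [ 1.000e-01 -1.585e+02  5.400e+01] F eyn [-1.8  0.2 -3.1] M [ 0.1   0.43 -0.05] j [-0.33  0.2   1.92  0.11  0.5  -0.19]
roterr/pi [ 0.     -0.      0.0001]
to go/150 [ 0.1693 -0.0344 -0.3005] mm 52.0
```

```bash
python3 -m creep '.0565 -.0115 -.1 0 0 0;.0565 -.0115 -.1 0 0 0;.0565 -.0115 -.1 0 0 0;0 0 0 0 0 0;.0049 -.0011 -.0087 0 0 0;0 0 0 0 0 0' >/dev/null; python3 st.py 0 -134 0.2|head -3
```

```text
t 28.375 eyn [   0.5 -157.4    1.5] F eyn [-1.1 -0.5 -2.9] M [ 0.04  0.47 -0.  ] j [-0.32  0.32  1.93  0.13  0.37 -0.21]
roterr/pi [ 0.0002  0.0005 -0.0005]
to go/150 [ 0.0354  0.1518 -0.0088] mm 23.4
```

```bash
python3 -m creep '.0045 -.001 -.008 0 0 0;.009 .0391 0 0 0 0;.009 .0391 0 0 0 0;.009 .0391 0 0 0 0;.008 .036 0 0 0 0;0 0 0 0 0 0' >/dev/null; python3 st.py |head -1; for i in 1 2 3 4; do python3 -m creep '.0023 .0098 0 0 0 0;.0023 .0098 0 0 0 0;0 0 0 0 0 0' >/dev/null; python3 st.py |head -1; done
```

```text
t 29.125 eyn [   0.6 -133.4   -0.2] F eyn [-1.3  2.9  4. ] M [0.69 0.24 0.37] j [-0.25  0.33  1.91  0.05  0.37 -0.07]
t 29.5 eyn [   0.8 -131.8   -0.2] F eyn [ -2.4 -10.4   6.5] M [-0.93  0.8  -0.53] j [-0.25  0.33  1.91  0.04  0.37 -0.06]
t 29.875 eyn [   0.9 -129.2   -0.2] F eyn [ -2.4 -14.6   9.7] M [-1.42  0.86 -0.88] j [-0.24  0.33  1.91  0.02  0.37 -0.04]
t 30.25 eyn [ 1.000e+00 -1.263e+02 -1.000e-01] F eyn [ -1.4 -14.5   8.4] M [-1.59  0.84 -0.91] j [-0.23  0.33  1.91  0.01  0.37 -0.03]
t 30.625 eyn [   1.1 -123.3   -0.2] F eyn [ -2.3 -14.5   8. ] M [-1.47  0.79 -0.9 ] j [-0.23  0.34  1.9   0.    0.38 -0.01]
```

```bash
python3 -m creep '.0027 .0117 0 0 0 0;0 0 0 0 0 0' >/dev/null; python3 st.py |head -1; python3 -m creep '-.0145 -.065 0 0 0 0;-.0145 -.065 0 0 0 0;-.0145 -.065 0 0 0 0;-.0116 -.052 0 0 0 0;-.09 .02 .158 0 0 0;-.09 .02 .158 0 0 0;0 0 0 0 0 0'>/dev/null;python3 st.py 0 -158 55|head -3
python3 -c "
from h import *
s=Cam('scene');t=Cam('top');c0=cv2.imread('pics/scene0.png'); t0=cv2.imread('pics/top0.png')
k=lambda im,u,v,w,h:cv2.resize(im[v:v+h,u:u+w],None,fx=8,fy=8,interpolation=cv2.INTER_CUBIC)
cv2.imwrite('pics/c7.png',np.vstack([np.hstack([k(i,285,195,50,37) for i in(c0,s.img)]),np.hstack([k(i,190,145,50,37) for i in(t0,t.img)])]))"
```

```text
t 30.875 eyn [   1.1 -121.4   -0.2] F eyn [ -2.2 -13.5   9.1] M [-1.41  0.8  -0.92] j [-0.22  0.34  1.9  -0.    0.38  0.  ]
t 31.75 eyn [   0.8 -158.2   55.2] F eyn [-1.4  0.6 -3.5] M [ 0.07  0.43 -0.02] j [-0.33  0.2   1.92  0.11  0.5  -0.19]
roterr/pi [ 0.0004  0.0011 -0.0003]
to go/150 [-0.0039  0.0021 -0.0039] mm 0.9
```

View pics/c7.png

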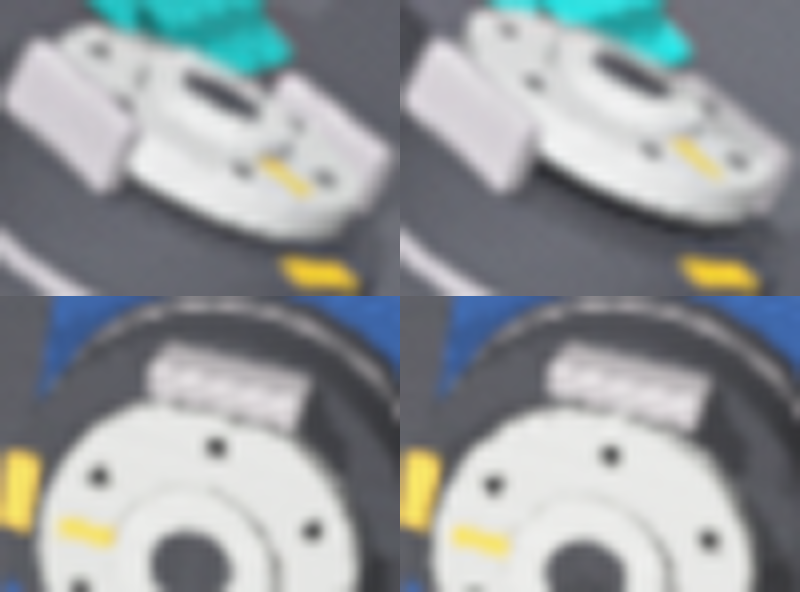

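Every cover feature has moved by the same amount in the scene crop, about (+11,−20)/8 px: the stripe (285,178)→(298,158) and the far hole (98,50)→(108,30). So the cover rose level. Checking how much lift that shift means, and planning the return.

```bash
cat > lv.py <<'E'
from h import *
from scipy.spatial.transform import Rotation as Ro
s=Cam("scene");t=Cam("top");Rs=Rz(-.22); n=Rs@[-.5,0,.866]; y=Rs@[0,1,0]; e=Rs@[.866,0,.5]
L=np.array([553,120.5,122]);G=np.c_[e,y,n]
for nm,P in(("boss",(0,0,27)),("stripe",(0,45,19)),("plain",(0,-45,19))):
    a=L+G@np.array(P,float); print(nm,s.proj(a)[0].round(1),"scene8x/mm",((s.proj(a+n)-s.proj(a))*8).round(2),"top",((t.proj(a+n)-t.proj(a))*8).round(2))
# dense measure: flow of cover patches between first and present pictures
for c,f,T in((s,"pics/scene0.png","scene"),(t,"pics/top0.png","top")):
    a=cv2.cvtColor(cv2.imread(f),cv2.COLOR_BGR2GRAY); b=cv2.cvtColor(c.img,cv2.COLOR_BGR2GRAY)
    for nm,P in(("boss",(0,0,27)),("stripe",(0,45,19)),("h1",(32,32,19)),("h2",(32,-32,19)),("h0",(45,0,19)),("plain",(0,-45,19))):
        q=c.proj(L+G@np.array(P,float)).astype(np.float32).reshape(-1,1,2)
        p,st,er=cv2.calcOpticalFlowPyrLK(a,b,q,None,winSize=(11,11),maxLevel=2)
        d=(p-q).ravel(); u=(c.proj(L+G@np.array(P,float)+n)-c.proj(L+G@np.array(P,float)))[0]
        print(T,nm,d.round(2),"lift mm",(d@u/(u@u)).round(2))
E
python3 lv.py; python3 - <<'E'
import numpy as np
from scipy.spatial.transform import Rotation as Ro
from cell import r
o=r.get_obs();R=np.array(o["tool_rot"]);R2=np.c_[[.123,.992,0],[.992,-.123,0],[0,0,-1]]
print(o["tcp_pos"],(np.array([479.3,-307.2,80])-o["tcp_pos"])/150,Ro.from_matrix(R2@R.T).as_rotvec()/np.pi)
E
```

```text
boss [312.3 206.8] scene8x/mm [[ 1.25 -2.38]] top [[-0.6   1.13]]
stripe [321.2 217.7] scene8x/mm [[ 1.29 -2.41]] top [[-0.68  1.1 ]]
plain [301.3 201. ] scene8x/mm [[ 1.2  -2.34]] top [[-0.51  1.14]]
scene boss [ 1.54 -2.5 ] lift mm 8.69
scene stripe [ 1.7  -2.43] lift mm 8.61
scene h1 [ 1.03 -2.54] lift mm 7.9
scene h2 [ 1.56 -3.17] lift mm 10.52
scene h0 [ 0.89 -2.49] lift mm 7.63
scene plain [-1.57 -3.76] lift mm 7.99
top boss [-0.55  1.49] lift mm 9.81
top stripe [-0.78  1.19] lift mm 8.82
top h1 [-0.6   1.06] lift mm 7.84
top h2 [-0.37  1.19] lift mm 8.1
top h0 [-0.65  0.72] lift mm 6.27
top plain [-0.29  1.16] lift mm 7.5
[492.27951886 -28.07770789 168.16607188] [-0.08653013 -1.86081528 -0.58777381] [0.0283687  0.16410718 0.02982145]
```

The two views average about 8.3 mm of lift, level within the noise. Taking the wedge back to where it was gripped.

```bash
python3 -m creep '-.0144 -.31 0 .0057 .0328 .006;-.0144 -.31 0 .0057 .0328 .006;-.0144 -.31 0 .0057 .0328 .006;-.0144 -.31 0 .0057 .0328 .006;-.0144 -.31 -.1 .0057 .0328 .006;-.0144 -.31 -.2 0 0 0;0 0 -.25 0 0 0;0 0 0 0 0 0' >/dev/null; python3 - <<'E'
import numpy as np
from scipy.spatial.transform import Rotation as Ro
from h import *
o=r.get_obs();R=np.array(o["tool_rot"]);R2=np.c_[[.123,.992,0],[.992,-.123,0],[0,0,-1]]
print(o["time_s"],o["tcp_pos"],(np.array([479.3,-307.2,30])-o["tcp_pos"])/150,Ro.from_matrix(R2@R.T).as_rotvec()/np.pi,o["force"])
t=Cam('top');s=Cam('scene')
cv2.imwrite('pics/c8.png',s.crop(185,125,100,80,6))
E
```

```text
32.95 [ 478.18481795 -306.43110008   83.39836584] [ 0.00743455 -0.005126   -0.35598911] [-1.66176799e-03 -9.04734742e-04  4.87255731e-05] [-0.51611104  0.24263645 -2.96518854]
```

View pics/c8.png

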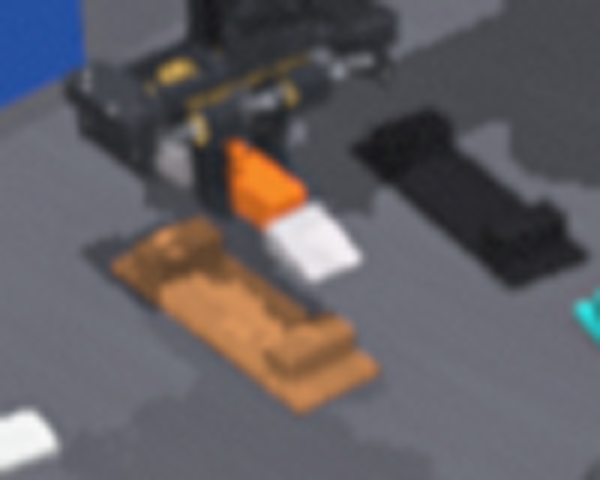

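The wedge hangs level over the wooden rest, tip at about (340,270), and looks gripped as before. Lowering it.

```bash
python3 -m creep '.0074 -.005 -.15 -.0017 -.0009 0;0 0 -.12 0 0 0;0 0 -.06 0 0 0;0 0 -.02 0 0 0;0 0 0 0 0 0'; python3 -m creep '0 0 -.009 0 0 0;0 0 0 0 0 0'
```

```text
time_s: 33.67
tcp_pos: [480.7, -308.0, 35.1]
tool_rot: [[0.122, 0.992, 0.006], [0.992, -0.122, -0.006], [-0.005, 0.007, -1.0]]
force: [0.1, -0.3, -3.6]
opening: 23.2
grip_force: 60.0
time_s: 33.92
tcp_pos: [480.4, -307.9, 33.2]
tool_rot: [[0.123, 0.992, 0.005], [0.992, -0.122, -0.006], [-0.005, 0.006, -1.0]]
force: [-0.2, -0.0, -4.2]
opening: 23.2
grip_force: 60.0
```

```bash
python3 -m creep '0 0 -.014 .0015 .0013 0;0 0 -.009 0 0 0;0 0 0 0 0 0'|sed -n 2,4p; python3 -m creep '0 0 -.007 0 0 0;0 0 0 0 0 0'|sed -n 2,4p;
```

```text
tcp_pos: [480.3, -307.9, 29.3]
tool_rot: [[0.123, 0.992, 0.001], [0.992, -0.123, -0.0], [-0.0, 0.001, -1.0]]
force: [0.2, 0.3, -3.4]
tcp_pos: [480.4, -307.9, 28.6]
tool_rot: [[0.123, 0.992, 0.001], [0.992, -0.123, -0.001], [-0.001, 0.001, -1.0]]
force: [-0.9, 0.0, -1.9]
```

Contact is starting. One more small step down, then open and retreat.

```bash
python3 -m creep '0 0 -.004 0 0 0;0 0 0 0 0 0'|sed -n 2,4p; python3 -m creep '0 0 0 0 0 0;0 0 0 0 0 0;0 0 0 0 0 0;0 0 0 0 0 0;0 0 0 0 0 0;0 0 0 0 0 0;0 0 0 0 0 0;0 0 0 0 0 0' 0 ; python3 -m creep '0 0 .1 0 0 0;0 0 .3 0 0 0;0 0 .4 0 0 0;0 0 .4 0 0 0;-.2 0 .3 0 0 0;-.35 0 0 0 0 0;-.35 0 0 0 0 0;0 0 0 0 0 0'; python3 - <<'E'
from h import *
t=Cam('top');s=Cam('scene')
cv2.imwrite('pics/c9.png',np.hstack([t.crop(310,172,80,60,5),s.crop(190,145,80,60,5)]))
E
```

```text
tcp_pos: [480.4, -308.0, 28.3]
tool_rot: [[0.122, 0.992, 0.001], [0.992, -0.122, -0.001], [-0.001, 0.001, -1.0]]
force: [-1.2, 0.4, 2.6]
time_s: 35.8
tcp_pos: [480.3, -307.9, 27.9]
tool_rot: [[0.123, 0.992, 0.001], [0.992, -0.123, -0.0], [-0.0, 0.001, -1.0]]
force: [0.1, -0.2, -0.3]
opening: 88.2
grip_force: 0.0
time_s: 36.8
tcp_pos: [343.2, -307.5, 254.3]
tool_rot: [[0.125, 0.992, 0.001], [0.992, -0.125, -0.002], [-0.002, 0.002, -1.0]]
force: [-0.3, -0.6, -0.5]
opening: 88.1
grip_force: 0.0
```

View pics/c9.png

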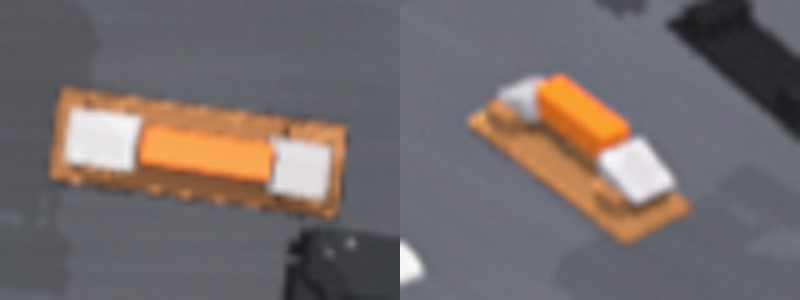

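The wedge lies flat on both pads of the brown rest, with its handle at (205,152) in the crop, within a pixel of where it first lay. The gripper is clear, so I'm handing in.

```bash
python3 -c "
from cell import r
print(r.sign_off())"
```

```text
the job is handed in; nothing more can be done
None
```

I raised the cover about 8 mm (estimated from the camera images), looking level, and laid the wedge back flat on its wooden rest; the job is handed in at about 37 s, and no verdict was shown.

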